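# Draw a tealight from the spring dispenser and complete the candle board

## Robot

A 6-joint arm with a two-finger parallel gripper is mounted at the origin on the work surface. World frame = base frame: x ahead of the robot, y to its left, z up, the work surface at z = 0. Lengths are in m, angles in rad, forces in N, time in s.
With the tool pointing down it reaches from about 0.275 to 0.775 m from the base axis. Payload 14.6 kg.
Tool frame: the origin (TCP) lies at the very end of the fingers, on their centre line; the grasp point (between the pads) lies 19 mm behind it; z points along the fingers, y is the line along which they close (so a half turn about z gives the same grasp; the last joint's range is limited). The gripper opens to 85 mm and grips with 20 to 120 N. Pads are 22 mm wide; open, the fingers measure 114 mm over their backs; the gripper's body (76 mm by 85 mm) begins 54 mm behind the grasp point. The pads swing forward as they close: fully open they stand 13 mm farther back than shut.
Start: joints at [-1.276, 0.263, -0.048, 1.259, 0, 1.415], TCP at [0.228, -0.473, 0.231] pointing down, gripper open.
Joint ranges: [-2.65, 2.65], [-0.89, 1.7], [-1.18, 1.37], [-2.13, 2.11], [-1.35, 1.29], [-3.14, 3.14]. Speed limits (rad/s): [1.89, 1.89, 2.57, 2.79, 3.14, 3.14].

## Interface

Orientations are given as a unit quaternion [x, y, z, w].
In Python, from rig import bot gives the robot as it stands. The module is installed in compiled form; this text tells all that it offers.
- The arm moves only by the shell command python3 -m jog 'ROWS' [FORCE]. ROWS is JSON, a list of rows, each a list of 7 numbers: the opening, from 0 (shut) to 1 (fully open), then the shift along the world's x, y, z in cm, then the turn, a rotation vector about the world's x, y, z in degrees. In form: [[claw, tx, ty, tz, wx, wy, wz], ...]. A call has exactly 10 rows; each row shifts and turns the commanded pose from where the row before left it; what a row does not reach is not made up. A row lasts 1/8 s, in which the tool goes at most 62.5 mm and 10.7 degrees, less where a joint would pass 70% of its speed; a pose out of reach is approached as far as the arm can. A call is refused whole if a number of a shift passes 6.25 or a number of a turn 10.7, either way. A call with a gripper value outside its range is refused whole. The fingers move at their own pace and stop on an object; FORCE is the grip in N (left out, the last holds). Time passes only in rows, so rows that do not move let the fingers close, or fill a call up. It gives the time, the measured TCP pose, the force, the opening and the grip force at its end, in the units of the state.
- bot.read_state(): the state, without advancing time (a new reading comes with each control period).
- bot.read_camera(name): name is "scene" or "top"; returns the picture (480x640x3 uint8, blue, green, red); there is no depth.
- bot.calibration(name): a dict with "intrinsics" (3x3 intrinsics, pixels), "R" (3x3) and "t" (3): a world point X has camera coordinates R X + t. Camera axes: x right, y down, z forward; pixel columns grow to the right and rows downward; lengths in m; the calibration is good to about 2 mm. A picture is of the moment at which its call begins. calibration takes no time and is no camera call.
- bot.close_job(): hands the job in; it is judged then, once.
Trained networks look in the newest picture that a camera, given by its name, has taken for a name from the list of things; names that differ only in an ending like _2 or _b are one class to them, and where a whole thing is asked for, a point or a joint stands for the part that bears it (a point fixed in the world has none). Each returns a list of dicts, best first, with "confidence" (0 to 1); they miss things now and then, are a little off and sometimes report something else, mostly with a low value. They report only what shows in the picture. A call takes as long as a camera call. They do not tell look-alikes from the thing itself.
- bot.look_for(camera, name): "extent" ([left, top, right, bottom] in pixels, round what is visible of it).
- bot.pinpoint(camera, name): "centre" ([column, row] in pixels: a listed point, or the origin of a listed thing).
The state is a dict: "time_s": time; "joint_positions": joint angles; "joint_velocities": joint speeds; "tau": joint torques, N m; "eef_pos": TCP position; "tcp_rot": TCP orientation; "ft_force": force on the tool from outside, world axes, zero at the start; "torque": the same for the moment, N m; "grip_width": opening from 0.0 (shut) to 1.0 (fully open); "gripper_force": force on a finger pad.
Only numpy, scipy, OpenCV 4.12 (cv2) and the standard library are available. Lean on these libraries where they do the work, as an engineer would, in place of code of your own. Each camera call takes 0.05 s, during which the arm holds its last target. There are 200 camera calls.

## Task

Pull the dispenser's sprung slide out to its stop by its upright tab so that one tealight drops into the tray, and let the slide go fully home again; draw only this one. Then set that tealight, wick up, down on the empty brass saucer of the candle board so that it stands wholly on the saucer; set it down, do not drop it. Leave the two tealights on the board and the other things on the table where they are.

Things in the scene. Friction and masses are not known exactly. Their poses are not given: they have to be found in the camera images.
- dispenser: Fixed wooden dispenser, 222 (x) x 120 (y) x 74 mm high. Origin on the table under the centre of the magazine (open square tower, 55 x 57 mm outside, 74 mm high). -x is its front: a tray with floor 4 mm above the table, x -33 to -114 mm, 108 mm wide, lip 6 mm above the floor. Behind (+x, to 102 mm) a spring housing 46 mm high. The slide runs along x, underside 22 mm above the table.
- slide (a joint): How far the slide is pulled out towards the dispenser's front (-x): 0 m is home, 0.070 m its stop. A spring always pulls it home (about 4 N at home, 9 N at the stop).
- tab_top (a point): Centre of the top edge of the slide's upright steel tab (moves with the slide): a flat plate 10 mm thick along the dispenser's x, 32 mm wide along its y, from 27 to 85 mm above the table. It stands beside the magazine, 67 mm to +y of its centre, 22 mm clear of its side; free space before and behind it.
- tray (a point): Point on the tray floor (4 mm above the table), 70 mm in front of the dispenser's origin, about where a drawn tealight lands.
- light_1: The lowest tealight in the magazine, the one that will drop: aluminium cup, 38 mm diameter, 16 mm high, 20 g, white wax and a wick on top. Origin at the centre of its underside, z towards the wick.
- light_2: Second tealight in the magazine, same size; stays in the dispenser.
- light_3: Third tealight in the magazine, same size; stays in the dispenser.
- candle_board: Fixed flat stone board, 92 (x) x 262 (y) x 10 mm high, origin at the centre of its underside. Three flush brass saucers (56 mm diameter discs, flat) in a row along its y at -80, 0 and +80 mm.
- empty_saucer: The brass saucer that has no tealight on it: origin at its centre, on the board's top surface (10 mm above the table).
- light_a: A tealight standing on one saucer (38 mm diameter, 16 mm high), origin at the centre of its underside.
- light_b: A tealight standing on another saucer, same size.
- succulent: Bystander: white plant pot, 70 mm diameter, about 95 mm high with its plant.
- trinket_box: Bystander: dark wooden box 79 x 114 x 47 mm.
- mug: Bystander: mug, 80 mm diameter, 90 mm high.
- matchbox: Bystander: cardboard matchbox 36 x 66 x 18 mm.
Mind the look-alikes: they are no part of the job. Leave any green or pink look-alike of the light_3 alone.

How it is judged:
On the way, in this order (a step that is already met when the one before it is completed fails the run):
1. the slide is pulled out to its stop (within 4 mm) (value of joint slide above 0.066 m), for 0.1 s.
2. one tealight lies flat in the tray and the slide is home again (within 3 mm) (value of joint slide below 0.003 m and z of light_1 in the frame of dispenser below 0.008 m and x of light_1 in the frame of dispenser between -0.115 and -0.04 m and y of light_1 in the frame of dispenser between -0.055 and 0.055 m and angle between light_1's own z axis and vertical below 0.1 rad), for 0.2 s.
At the end, for the whole second after the job is handed in: The drawn tealight stands upright, wick up, at rest on the board, its centre within 9 mm of the empty saucer's centre (wholly on the saucer); the slide is home within 3 mm; the other two tealights are still in the magazine; the two tealights on the board are within 10 mm of where they were (horizontal distance between light_1 and empty_saucer below 0.009 m and z of light_1 in the frame of empty_saucer between -0.002 and 0.003 m and angle between light_1's own z axis and vertical below 0.08 rad and linear speed of light_1 below 0.01 m/s and value of joint slide below 0.003 m and x of light_2 in the frame of dispenser between -0.012 and 0.012 m and y of light_2 in the frame of dispenser between -0.012 and 0.012 m and x of light_3 in the frame of dispenser between -0.012 and 0.012 m and y of light_3 in the frame of dispenser between -0.012 and 0.012 m and distance of each of light_a, light_b from where it was at the start of the episode below 0.01 m); the robot touches nothing.
It fails at once if a second tealight is drawn from the dispenser (x of any of light_2, light_3 in the frame of dispenser below -0.02 m).
It fails at once if the tealight is let fall onto the saucer from more than about 1.5 cm (horizontal distance between light_1 and empty_saucer below 0.04 m and contact force between light_1 and the fingers below 0.05 N and linear speed of light_1 above 0.5 m/s).
It fails at once if a tealight on the board is pushed more than 20 mm or a bystander more than 30 mm (distance of any of light_a, light_b from where it was at the start of the episode above 0.02 m or distance of any of succulent, trinket_box, mug, matchbox from where it was at the start of the episode above 0.03 m).
It also fails if it takes over 51 s, if anything falls off the work surface, if the arm or the gripper's body presses on something with over 40 N, if the wrist force passes 120 N, or if a joint passes its speed limit or range.

## Working session

There is one attempt and no reset: what is moved stays moved. The work goes in short steps, Python scripts to look and compute and a shell command to move; the robot and the scene stay as the last step left them, time stands still between calls to the robot, and variables do not carry over. Pictures are saved under pics/ and viewed, at most 10 in all, crops included, and the job is handed in when it is done.

```bash
mkdir -p pics; cat > h.py <<'E'
import numpy as np, cv2
from rig import bot
def ray(cam,px,z):
    c=bot.calibration(cam);K,R,t=[np.array(c[k]) for k in("intrinsics","R","t")]
    d=R.T@np.linalg.inv(K)@np.array([px[0],px[1],1.]);o=-R.T@t
    return o+d*(z-o[2])/d[2]
def proj(cam,X):
    c=bot.calibration(cam);K,R,t=[np.array(c[k]) for k in("intrinsics","R","t")]
    p=K@(R@np.array(X)+t);return p[:2]/p[2]
E
python3 - <<'E'
from h import *
ims=[]
for c in("scene","top"):
    im=bot.read_camera(c);cv2.imwrite(f"pics/{c}0.png",im)
    print(c,"campos",-np.array(bot.calibration(c)["R"]).T@bot.calibration(c)["t"])
    for n,z in(("dispenser",0),("tab_top",.085),("tray",.004),("empty_saucer",.01),("candle_board",0),("light_a",.01),("light_1",.022)):
        for r in bot.pinpoint(c,n)[:4]:
            print(c,n,round(r["confidence"],2),np.round(r["centre"]),np.round(ray(c,r["centre"],z),4))
print(bot.read_state())
E
```

```text
scene campos [ 1.36316903 -0.00161205  0.60107845]
scene dispenser 0.58 [397. 261.] [0.5947 0.1531 0.    ]
scene tab_top 0.86 [429. 223.] [0.585  0.2109 0.085 ]
scene tray 0.61 [381. 241.] [0.5303 0.1281 0.004 ]
scene empty_saucer 0.93 [243. 261.] [ 0.5946 -0.1609  0.01  ]
scene candle_board 0.76 [242. 261.] [ 0.5839 -0.1649  0.    ]
scene light_a 0.78 [332. 239.] [0.5249 0.0232 0.01  ]
scene light_a 0.74 [205. 268.] [ 0.6158 -0.233   0.01  ]
scene light_a 0.68 [282. 257.] [ 0.5843 -0.0815  0.01  ]
scene light_a 0.67 [456. 272.] [0.6478 0.2599 0.01  ]
scene light_1 0.78 [332. 239.] [0.5419 0.0227 0.022 ]
scene light_1 0.74 [205. 268.] [ 0.631  -0.2283  0.022 ]
scene light_1 0.68 [282. 257.] [ 0.6001 -0.0799  0.022 ]
scene light_1 0.67 [456. 272.] [0.6623 0.2546 0.022 ]
top campos [ 0.52789324 -0.02278745  1.17360866]
top dispenser 0.65 [271. 224.] [0.5976 0.1396 0.    ]
top tab_top 0.53 [239. 226.] [0.5846 0.2071 0.085 ]
top tray 0.91 [269. 248.] [0.5313 0.1429 0.004 ]
top tray 0.43 [239. 224.] [0.5957 0.2257 0.004 ]
top empty_saucer 0.89 [386. 222.] [ 0.6051 -0.1615  0.01  ]
top emp
[... 545 characters left out ...]
.8, 'joint_positions': array([-1.27631521e+00,  2.63124915e-01, -4.83112112e-02,  1.25939865e+00,
        3.17716027e-05,  1.41549273e+00]), 'joint_velocities': array([-0.00188282,  0.000497  , -0.00012289, -0.00103937,  0.00038617,
        0.00091669]), 'tau': array([ 2.44693598e-03, -6.37377620e+01,  3.84762239e+01,  9.12287105e-04,
       -4.26143106e-05, -1.52759554e-05]), 'eef_pos': array([ 0.22825741, -0.47278436,  0.23126124]), 'tcp_rot': array([ 9.74818118e-01,  2.23001428e-01,  1.45107092e-05, -2.02813143e-05]), 'ft_force': array([ 0.39212612, -0.31800457,  0.91303808]), 'torque': array([ 0.02679449, -0.04321382, -0.00834815]), 'gripper_force': 0.0, 'grip_width': 0.9981238394608644}
```

View pics/top0.png

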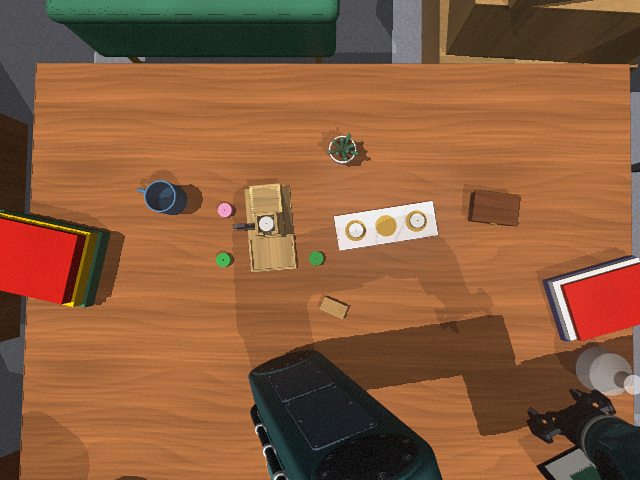

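View pics/scene0.png

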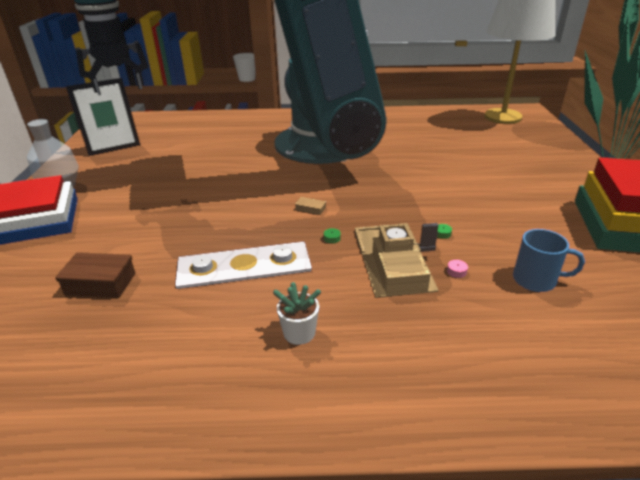

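The top view shows the dispenser at about (270,228), with its tab at (240,226) and front facing down, towards the robot. The board is at (387,226), with its middle saucer empty. There are green and pink look-alikes around the dispenser. Next I refine the poses.

```bash
python3 - <<'E'
from h import *
from scipy.optimize import minimize
im=cv2.imread("pics/top0.png");sc=cv2.imread("pics/scene0.png")
# saucer: brass blob near (386,225)
hsv=cv2.cvtColor(im,cv2.COLOR_BGR2HSV)
for cam,I,box,z in(("top",im,(330,195,442,255),.01),("scene",sc,(172,240,316,290),.01)):
    x0,y0,x1,y1=box;h=cv2.cvtColor(I,cv2.COLOR_BGR2HSV)[y0:y1,x0:x1]
    w=((h[...,1]<60)&(h[...,2]>150)).astype(np.uint8)
    n,l,s,_=cv2.connectedComponentsWithStats(w);k=1+np.argmax(s[1:,4])
    cnt=max(cv2.findContours((l==k).astype(np.uint8),0,1)[0],key=cv2.contourArea)
    P=np.array([ray(cam,(p[0][0]+x0,p[0][1]+y0),z)[:2] for p in cnt],np.float32)
    print(cam,"board",cv2.minAreaRect(P))
    hull=cv2.fillConvexPoly(np.zeros_like(w),cv2.convexHull(cnt),1)
    b=((h[...,1]>100)&(hull>0)).astype(np.uint8)
    n,l,s,c=cv2.connectedComponentsWithStats(b)
    for k in range(1,n):
        if s[k,4]>60: print(" brass",s[k,4],c[k]+[x0,y0],ray(cam,c[k]+[x0,y0],z))
# dispenser overlay
def draw(cam,I,px,py,yaw,box,f):
    x0,y0,x1,y1=box;C=cv2.resize(I[y0:y1,x0:x1],None,fx=f,fy=f,interpolation=cv2.INTER_CUBIC)
    c,s=np.cos(yaw),np.sin(yaw)
    def poly(pts,z,col):
        q=[(proj(cam,(px+c*a-s*b,py+s*a+c*b,z))-[x0,y0]+.5)*f for a,b in pts]
        cv2.polylines(C,[np.int32(q)],True,col,1)
    R=lambda a,b,d,e:[(a,d),(b,d),(b,e),(a,e)]
    poly(R(-.0275,.0275,-.0285,.0285),.074,(0,0,255))
    poly(R(-.005,.005,.051,.083),.085,(255,0,0))
    poly(R(-.114,.102,-.054,.054),.004,(0,255,0))
    return C
a=draw("top",im,.5975,.142,.07,(225,170,315,285),5)
b=draw("scene",sc,.5975,.142,.07,(345,210,465,305),5)
H=max(a.shape[0],b.shape[0]);o=np.zeros((H,a.shape[1]+b.shape[1],3),np.uint8);o[:a.shape[0],:a.shape[1]]=a;o[:b.shape[0],a.shape[1]:]=b
o=cv2.resize(o,None,fx=.75,fy=.75,interpolation=cv2.INTER_AREA);print(o.shape);cv2.imwrite("pics/ov.png",o)
E
```

```text
top board ((0.5959939956665039, -0.1612105369567871), (0.09080658107995987, 0.2608559727668762), 9.68017292022705)
 brass 159 [414.85534591 220.86792453] [ 0.6084207  -0.23781321  0.01      ]
 brass 340 [385.55294118 225.36176471] [ 0.59573641 -0.16172524  0.01      ]
 brass 160 [354.43125 230.09375] [ 0.58232709 -0.08064415  0.01      ]
scene board ((0.6000996828079224, -0.1592603623867035), (0.09698577225208282, 0.26344814896583557), 9.928333282470703)
 brass 85 [283.48235294 259.72941176] [ 0.59485854 -0.07852932  0.01      ]
 brass 304 [243.14473684 261.83552632] [ 0.59869401 -0.15965942  0.01      ]
 brass 89 [203.57303371 269.78651685] [ 0.62135082 -0.23500753  0.01      ]
(431, 788, 3)
```

View pics/ov.png

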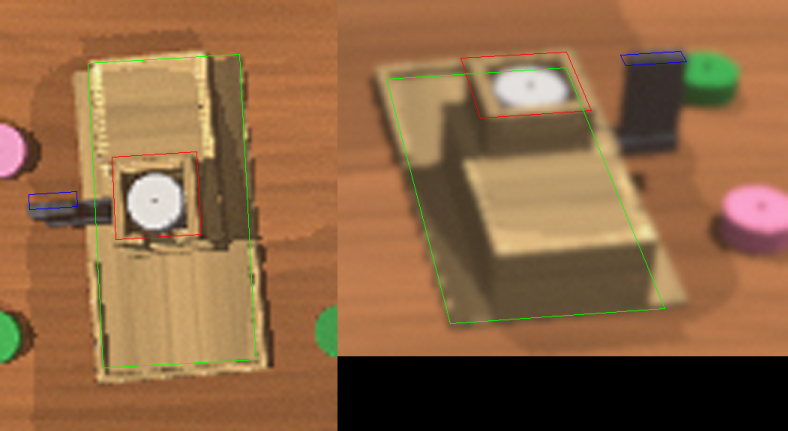

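The overlay shows the true dispenser is about 5 mm nearer the robot than the model. I recompute it from the points read here: magazine light at (155,201), tab at (53,210), lip corners at (100,378) and (267,366).

```bash
python3 - <<'E'
from h import *
from scipy.optimize import least_squares
T=lambda a,b:(225+a/3.75-.4,170+b/3.75-.4); S=lambda a,b:(345+(a-337.5)/3.75-.4,210+b/3.75-.4)
obs=[("top",(0,0,.07),T(155,201)),("scene",(0,0,.07),S(531,88)),("top",(0,.067,.085),T(53,210)),("scene",(0,.067,.085),S(654,58)),
("top",(-.12,.06,.01),T(99,380)),("top",(-.12,-.06,.01),T(268,367)),("scene",(.102,-.06,.004),S(450,323)),("scene",(.102,.06,.004),S(685,302)),("scene",(-.12,-.06,.01),S(375,65))]
def W(p,q):
    c,s=np.cos(p[2]),np.sin(p[2]);return np.array([p[0]+c*q[0]-s*q[1],p[1]+s*q[0]+c*q[1],q[2]])
f=lambda p:np.concatenate([proj(c,W(p,q))-o for c,q,o in obs])
r=least_squares(f,[.595,.143,.07],loss="soft_l1")
print(r.x,np.round(f(r.x).reshape(-1,2),1))
for n,q in(("tab",(0,.067,.085)),("tray",(-.07,0,.004)),("pull",(-.07,.067,.085))):print(n,W(r.x,q))
for c,z in(("top",.016),("scene",.016)):
  for r2 in bot.look_for(c,"light_1")[:6]:
    e=r2["extent"];print(c,round(r2["confidence"],2),ray(c,((e[0]+e[2])/2,(e[1]+e[3])/2),.012))
E
```

```text
[0.59547184 0.14395831 0.1042484 ] [[-0.2 -0.6]
 [-1.  -0.1]
 [-0.8 -0.9]
 [ 0.2 -1.2]
 [-0.6  0.6]
 [-0.3 -0. ]
 [-0.2  0.2]
 [-0.  -0.3]
 [-0.9  0.3]]
tab [0.58849984 0.21059457 0.085     ]
tray [0.52585186 0.13667414 0.004     ]
pull [0.51887986 0.2033104  0.085     ]
top 0.73 [0.59906341 0.15119646 0.012     ]
top 0.7 [0.50024247 0.25770854 0.012     ]
top 0.69 [0.50851967 0.02185812 0.012     ]
top 0.68 [0.57835766 0.15266238 0.012     ]
top 0.56 [ 0.57912669 -0.0845417   0.012     ]
top 0.47 [ 0.60681831 -0.24210035  0.012     ]
scene 0.86 [ 0.61015659 -0.24171889  0.012     ]
scene 0.77 [ 0.57701704 -0.08339003  0.012     ]
scene 0.66 [0.50395342 0.27161121 0.012     ]
scene 0.63 [0.6434969  0.26121577 0.012     ]
scene 0.5 [0.516077   0.16061901 0.012     ]
scene 0.46 [0.51645218 0.02301238 0.012     ]
```

```bash
python3 -m jog '[[1,2.5,4.8,0,0,0,7],[1,2.5,4.8,0,0,0,7],[1,2.5,4.8,0,0,0,7],[1,2.5,4.8,0,0,0,7],[1,2.5,4.8,0,0,0,7],[1,2.5,4.8,0,0,0,7],[1,2.5,4.8,0,0,0,7],[1,2.5,4.8,0,0,0,7],[1,2.5,4.8,0,0,0,7],[1,2.5,4.8,0,0,0,7]]' 30
```

```text
time_s: 2.15
eef_pos: [0.4789, 0.009, 0.2314]
tcp_rot: [0.669, 0.743, 0.0, 0.0]
ft_force: [1.1, -0.9, -0.8]
grip_width: 0.999
gripper_force: 0.0
```

```bash
python3 -m jog '[[1,2.2,4.03,0,0,0,0],[1,2.2,4.03,0,0,0,0],[1,2.2,4.03,0,0,0,0],[1,2.2,4.03,0,0,0,0],[1,2.16,4.04,0,0,0,0],[1,0,0,-4,0,0,0],[1,0,0,-4,0,0,0],[1,0,0,-2.5,0,0,0],[1,0,0,0,0,0,0],[1,0,0,0,0,0,0]]'
python3 - <<'E'
from h import *
a=bot.read_camera("scene");b=bot.read_camera("top")
o=np.hstack([cv2.resize(a[130:290,350:490],None,fx=2.8,fy=2.8),cv2.resize(b[140:300,190:310],None,fx=2.8,fy=2.8)])
cv2.imwrite("pics/above.png",o);print(o.shape)
E
```

```text
time_s: 3.4
eef_pos: [0.5884, 0.2089, 0.1275]
tcp_rot: [0.671, 0.742, 0.001, 0.0]
ft_force: [0.2, 0.1, 0.4]
grip_width: 1.001
gripper_force: 0.0
(448, 728, 3)
```

View pics/above.png

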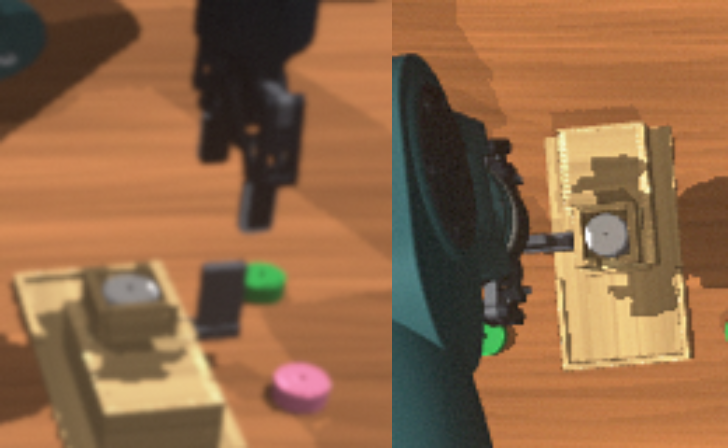

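The fingers straddle the tab along x in both views (near finger at 258,205; tab at 222,300). I descend and grip.

```bash
python3 -m jog '[[1,0,0,-2.5,0,0,0],[1,0,0,-2.5,0,0,0],[1,0,0,-2.5,0,0,0],[1,0,0,0,0,0,0],[0,0,0,0,0,0,0],[0,0,0,0,0,0,0],[0,0,0,0,0,0,0],[0,0,0,0,0,0,0],[0,0,0,0,0,0,0],[0,0,0,0,0,0,0]]' 60
```

```text
time_s: 4.75
eef_pos: [0.5886, 0.2089, 0.0517]
tcp_rot: [0.671, 0.742, 0.001, 0.0]
ft_force: [4.5, 0.8, 4.3]
grip_width: 0.107
gripper_force: 58.9
```

```bash
python3 -m jog '[[0,-1,-0.1,0,0,0,0],[0,-1,-0.1,0,0,0,0],[0,-1,-0.1,0,0,0,0],[0,-1,-0.11,0,0,0,0],[0,-1,-0.1,0,0,0,0],[0,-1,-0.11,0,0,0,0],[0,-0.8,-0.08,0,0,0,0],[0,-0.1,-0.01,0,0,0,0],[0,0,0,0,0,0,0],[0,0,0,0,0,0,0]]'
```

```text
time_s: 6.0
eef_pos: [0.5203, 0.2018, 0.0517]
tcp_rot: [0.671, 0.742, 0.001, 0.001]
ft_force: [9.4, -1.1, 0.8]
grip_width: 0.107
gripper_force: 58.7
```

```bash
python3 -m jog '[[0,-0.1,-0.01,0,0,0,0],[0,0,0,0,0,0,0],[0,-0.1,-0.01,0,0,0,0],[0,0,0,0,0,0,0],[0,0,0,0,0,0,0],[0,0,0,0,0,0,0],[0,0,0,0,0,0,0],[0,0,0,0,0,0,0],[0,0,0,0,0,0,0],[0,0,0,0,0,0,0]]'
python3 - <<'E'
from h import *
a=bot.read_camera("scene");b=bot.read_camera("top")
o=np.hstack([cv2.resize(a[170:290,340:480],None,fx=2.9,fy=2.9),cv2.resize(b[160:280,200:320],None,fx=2.9,fy=2.9)])
cv2.imwrite("pics/pull.png",o)
E
```

```text
time_s: 7.25
eef_pos: [0.5191, 0.2016, 0.0518]
tcp_rot: [0.671, 0.742, 0.001, 0.001]
ft_force: [14.2, -1.1, -3.3]
grip_width: 0.108
gripper_force: 58.8
```

View pics/pull.png

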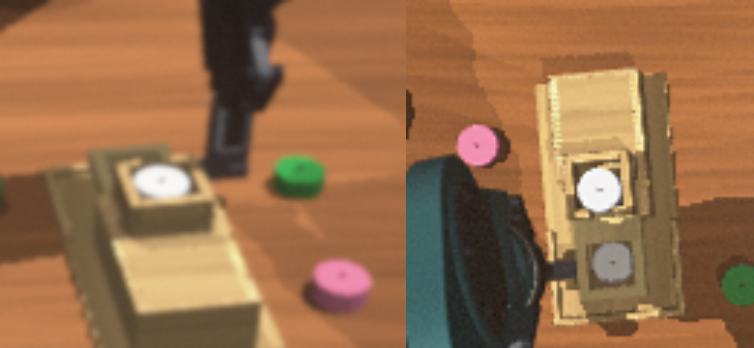

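The stop is reached: force rose from 9 to 14 N and the TCP stalled. A tealight sits in the tray at about (612,262) in the crop. I take the slide home under control and release.

```bash
python3 -m jog '[[0,1,0.1,0,0,0,0],[0,1,0.1,0,0,0,0],[0,1,0.11,0,0,0,0],[0,1,0.1,0,0,0,0],[0,1,0.11,0,0,0,0],[0,1,0.1,0,0,0,0],[0,1,0.1,0,0,0,0],[0,0.1,0.01,0,0,0,0],[0,0,0,0,0,0,0],[0,0,0,0,0,0,0]]'
python3 -m jog '[[1,0,0,0,0,0,0],[1,0,0,0,0,0,0],[1,0,0,0,0,0,0],[1,0,0,0,0,0,0],[1,0,0,2.5,0,0,0],[1,0,0,2.5,0,0,0],[1,0,0,2.5,0,0,0],[1,0,0,2.5,0,0,0],[1,-2.5,-2,2,0,0,9],[1,-2.5,-2,2,0,0,9]]'
```

```text
time_s: 8.6
eef_pos: [0.5886, 0.2089, 0.0517]
tcp_rot: [0.671, 0.742, 0.001, 0.0]
ft_force: [4.5, 0.5, 5.4]
grip_width: 0.107
gripper_force: 60.5
time_s: 9.85
eef_pos: [0.5371, 0.1684, 0.1917]
tcp_rot: [0.544, 0.839, -0.0, -0.0]
ft_force: [-0.3, -0.2, -0.6]
grip_width: 0.999
gripper_force: 0.0
```

```bash
python3 -m jog '[[0.7,-0.4,-2,0,0,0,9],[0.7,-0.4,-2,0,0,0,9],[0.7,-0.4,-2,0,0,0,9],[0.7,-0.4,-2,0,0,0,9],[0.7,-0.4,-2,0,0,0,9],[0.7,-0.4,-2,0,0,0,9],[0.7,-0.4,-2,0,0,0,9],[0.7,-0.4,-2,0,0,0,9],[0.7,-0.4,-2,0,0,0,0],[0.7,0,0,0,0,0,0]]'
python3 - <<'E'
from h import *
a=bot.read_camera("scene");b=bot.read_camera("top")
cv2.imwrite("pics/t1.png",b);cv2.imwrite("pics/s1.png",a)
for c in("scene","top"):
    for r in bot.pinpoint(c,"light_1"):print(c,round(r["confidence"],2),np.round(r["centre"],1),ray(c,r["centre"],.004)[:2])
    for r in bot.look_for(c,"light_1"):
        e=r["extent"];print(" ext",c,round(r["confidence"],2),np.round(e,1),ray(c,((e[0]+e[2])/2,(e[1]+e[3])/2),.012)[:2])
o=np.hstack([cv2.resize(a[200:300,340:460],None,fx=3.3,fy=3.3),cv2.resize(b[170:280,230:310],None,fx=3,fy=3)])
cv2.imwrite("pics/drop.png",o)
E
```

```text
time_s: 11.1
eef_pos: [0.5017, -0.012, 0.1913]
tcp_rot: [-0.049, 0.999, -0.0, 0.0]
ft_force: [0.9, 0.7, -0.4]
grip_width: 0.703
gripper_force: 0.0
scene 0.82 [202.7 264.6] [ 0.59693666 -0.24232498]
scene 0.79 [454.3 272.1] [0.63973606 0.25876018]
scene 0.67 [281.7 256.3] [ 0.57531041 -0.08359571]
scene 0.56 [441.7 231.3] [0.49760299 0.26545843]
scene 0.55 [331.8 236.3] [0.50720674 0.0221791 ]
scene 0.48 [387.5 239.2] [0.52298166 0.14221121]
scene 0.46 [395.4 243. ] [0.53767191 0.15725321]
 ext scene 0.82 [320.  226.1 340.7 246. ] [0.51760687 0.0187615 ]
 ext scene 0.78 [446.8 261.  467.8 277.8] [0.64139794 0.26310745]
 ext scene 0.72 [271.4 243.9 289.9 260.8] [ 0.57230993 -0.08539997]
 ext scene 0.57 [192.9 255.8 211.5 270.9] [ 0.60309365 -0.24088105]
 ext scene 0.51 [433.7 222.1 453.  238.9] [0.50626692 0.26614858]
 ext scene 0.43 [386.9 233.  399.4 238.1] [0.52113598 0.15417099]
top 0.75 [171.2 198.2] [0.66180559 0.4088795 ]
top 0.74 [266.7 220.4] [0.6054076  0.15143821]
top 0.61 [419.3 220.2] [ 0.61073022 -0.25050146]
top 0.58 [228.2 211.7] [0.62736277 0.25468286]
top 0.57 [223.6 260.5] [0.49760521 0.26412256]
top 0.51 [270.8 250.9] [0.52477779 0.13906534]
top 0.45 [354.9 230.4] [ 0.58181619 -0.0821829 ]
 ext top 0.73 [349.8 222.9 359.9 236.1] [ 0.58380149 -0.08162053]
 ext top 0.68 [215.4 257.1 228.4 266.2] [0.49472543 0.26659735]
 ext top 0.64 [412.3 214.4 421.2 226.5] [ 0.60943216 -0.24234468]
 ext top 0.57 [218.  204.5 234.9 217.6] [0.62835133 0.25747723]
 ext top 0.45 [257.4 217.  274.5 230.3] [0.5962841  0.15207017]
```

View pics/drop.png

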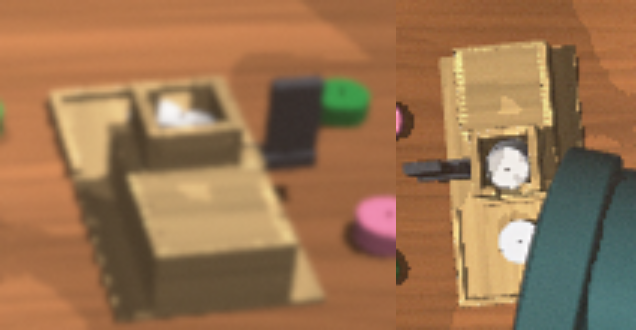

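The drawn tealight lies in the tray at about (520,241) in the crop, near (0.526, 0.137), which matches the tray point. The slide's tab is home. I go for the grasp.

```bash
python3 -c "
from h import *
print(ray('top',(271,250),.02),ray('top',(270.8,250.9),.004))"
python3 -m jog '[[0.7,0.6,3.7,0,0,0,0],[0.7,0.6,3.7,0,0,0,0],[0.7,0.6,3.7,0,0,0,0],[0.7,0.6,3.8,0,0,0,0],[0.7,0,0,-4,0,0,0],[0.7,0,0,-4,0,0,0],[0.7,0,0,-4,0,0,0],[0.7,0,0,-3,0,0,0],[0.7,0,0,0,0,0,0],[0.7,0,0,0,0,0,0]]' 25
```

```text
[0.52717219 0.13637037 0.02      ] [0.52477779 0.13906534 0.004     ]
time_s: 12.65
eef_pos: [0.5265, 0.1381, 0.0424]
tcp_rot: [-0.05, 0.999, 0.0, 0.001]
ft_force: [0.5, 0.2, -0.3]
grip_width: 0.697
gripper_force: 0.0
```

Descend to about 6 mm and close.

```bash
python3 -m jog '[[0.7,0,-0.1,-1.5,0,0,0],[0.7,0,0,-1.2,0,0,0],[0.7,0,0,-0.9,0,0,0],[0.7,0,0,0,0,0,0],[0.3,0,0,0,0,0,0],[0.3,0,0,0,0,0,0],[0.3,0,0,0,0,0,0],[0.3,0,0,0,0,0,0],[0.3,0,0,0,0,0,0],[0.3,0,0,0,0,0,0]]' 25
```

```text
time_s: 13.9
eef_pos: [0.5261, 0.1369, 0.0058]
tcp_rot: [-0.05, 0.999, 0.0, 0.0]
ft_force: [-0.4, 0.1, 6.0]
grip_width: 0.432
gripper_force: 24.9
```

```bash
python3 -m jog '[[0.3,0,0,0.5,0,0,0],[0.3,0,0,1.5,0,0,0],[0.3,0,0,2.5,0,0,0],[0.3,0,0,2.5,0,0,0],[0.3,0,0,2.5,0,0,0],[0.3,0,-2.9,0.5,0,0,0],[0.3,0,-2.9,0,0,0,0],[0.3,0,-3,0,0,0,0],[0.3,0,-3,0,0,0,0],[0.3,0,-3,0,0,0,0]]'
python3 -m jog '[[0.3,1,-2.5,0,0,0,0],[0.3,1,-2.5,0,0,0,0],[0.3,1,-2.5,0,0,0,0],[0.3,1,-2.5,0,0,0,0],[0.3,1,-2.5,0,0,0,0],[0.3,1,-2.5,0,0,0,0],[0.3,1,0,0,0,0,0],[0.3,0,0,-2,0,0,0],[0.3,0,0,-2,0,0,0],[0.3,0,0,0,0,0,0]]'
python3 - <<'E'
from h import *
a=bot.read_camera("scene");b=bot.read_camera("top")
o=np.hstack([cv2.resize(a[170:290,180:310],None,fx=3.5,fy=3.5),cv2.resize(b[180:300,330:445],None,fx=2.9,fy=3.5)])
print(o.shape);cv2.imwrite("pics/hold.png",o)
for y in(-.019,.019):print(proj("scene",(.5965,-.161+y,.064)))
print(bot.read_state()["eef_pos"])
E
```

```text
time_s: 15.15
eef_pos: [0.5259, -0.0122, 0.1064]
tcp_rot: [-0.05, 0.999, -0.0, 0.0]
ft_force: [1.2, 0.0, 0.7]
grip_width: 0.43
gripper_force: 25.1
time_s: 16.4
eef_pos: [0.5952, -0.1604, 0.0645]
tcp_rot: [-0.051, 0.999, 0.001, -0.001]
ft_force: [0.7, -0.0, -0.5]
grip_width: 0.434
gripper_force: 25.2
(420, 789, 3)
[229.7908966  239.59135194]
[249.24402452 239.14606355]
[ 0.59617583 -0.16091174  0.06601221]
```

View pics/hold.png

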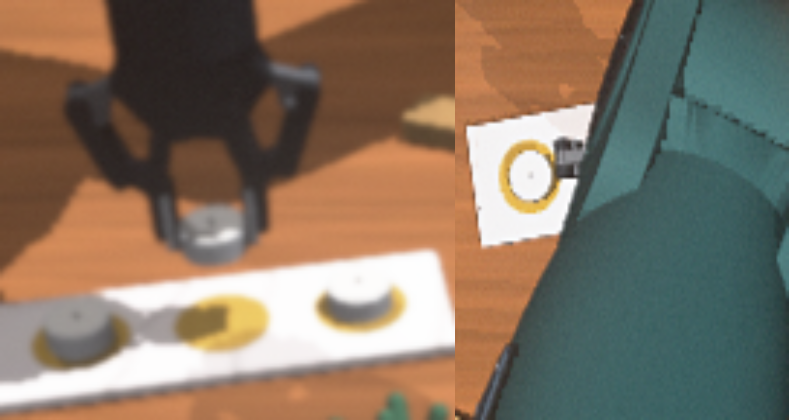

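The cup is held level, wick up, with its wick at about (212,222) and bottom edge at (212,262), above the brass saucer. I check its height and centre against the projection.

```bash
python3 -c "
from h import *
for z in(.06,.064,.068):print(z,'bottom front',proj('scene',(.6152,-.161,z)),'top c',proj('scene',(.5962,-.161,z+.016)))
print('seen bottom',180+212/3.5-.4,170+262/3.5-.4,'top',180+212/3.5-.4,170+222/3.5-.4)
print('saucer seen scene',180+222/3.5-.4,170+323/3.5-.4, proj('scene',(.5965,-.161,.01)))
"
```

```text
0.06 bottom front [238.52701058 246.65143984] top c [238.82480009 234.23701407]
0.064 bottom front [238.2840374  244.97251832] top c [238.5842722  232.53939567]
0.068 bottom front [238.03985758 243.28525904] top c [238.34255826 230.83340623]
seen bottom 240.17142857142855 244.45714285714286 top 240.17142857142855 233.02857142857144
saucer seen scene 243.02857142857144 261.8857142857143 [242.61165982 261.18303071]
```

```bash
python3 -m jog '[[0.3,0,-0.1,-1.5,0,0,0],[0.3,0,0,-1.5,0,0,0],[0.3,0,0,-1,0,0,0],[0.3,0,0,-0.6,0,0,0],[0.3,0,0,-0.4,0,0,0],[0.3,0,0,0,0,0,0],[0.3,0,0,-0.2,0,0,0],[0.3,0,0,0,0,0,0],[0.3,0,0,0,0,0,0],[0.3,0,0,0,0,0,0]]'
```

```text
time_s: 17.75
eef_pos: [0.5959, -0.1622, 0.0134]
tcp_rot: [-0.05, 0.999, -0.0, 0.0]
ft_force: [-0.4, 0.5, 0.2]
grip_width: 0.43
gripper_force: 25.2
```

```bash
python3 -m jog '[[0.3,0,0,-0.05,0,0,0],[0.3,0,0,0,0,0,0],[0.3,0,0,-0.05,0,0,0],[0.3,0,0,0,0,0,0],[0.3,0,0,-0.05,0,0,0],[0.3,0,0,0,0,0,0],[0.3,0,0,0,0,0,0],[0.3,0,0,0,0,0,0],[0.3,0,0,0,0,0,0],[0.3,0,0,0,0,0,0]]'
```

```text
time_s: 19.0
eef_pos: [0.5959, -0.1622, 0.0118]
tcp_rot: [-0.05, 0.999, -0.0, 0.0]
ft_force: [-0.7, 0.7, 4.4]
grip_width: 0.432
gripper_force: 25.5
```

Contact shows at 4.4 N, at the predicted height. I release gently, rise and clear the view.

```bash
python3 -m jog '[[0.48,0,0,0,0,0,0],[0.54,0,0,0,0,0,0],[0.6,0,0,0,0,0,0],[0.6,0,0,0,0,0,0],[0.6,0,0,1,0,0,0],[0.6,0,0,2.5,0,0,0],[0.6,0,0,4,0,0,0],[0.6,0,0,4,0,0,0],[0.6,-4,-3,1,0,0,0],[0.6,-4,-3,0,0,0,0]]'
python3 -m jog '[[0.6,-4,-3,0,0,0,0],[0.6,-4,-3,0,0,0,0],[0.6,-4,-3,0,0,0,0],[0.6,-2,-5,0,0,0,0],[0.6,-2,-5,0,0,0,0],[0.6,0,-5,0,0,0,0],[0.6,0,-5,0,0,0,0],[0.6,0,0,0,0,0,0],[0.6,0,0,0,0,0,0],[0.6,0,0,0,0,0,0]]'
python3 - <<'E'
from h import *
a=bot.read_camera("scene");b=bot.read_camera("top")
o=np.vstack([cv2.resize(a[195:300,170:470],None,fx=2.6,fy=2.6),cv2.resize(b[175:280,210:450],None,fx=2.9,fy=2.9)[:,:696].copy() if 0 else cv2.resize(b[175:280,210:450],(780,310))])
print(o.shape);cv2.imwrite("pics/end.png",o)
for c in("scene","top"):
    for r in bot.pinpoint(c,"light_1"):print(c,round(r["confidence"],2),np.round(r["centre"],1),ray(c,r["centre"],.01)[:2])
E
```

```text
time_s: 20.25
eef_pos: [0.5156, -0.2229, 0.1385]
tcp_rot: [-0.051, 0.999, -0.001, 0.001]
ft_force: [-0.8, -1.2, -0.0]
grip_width: 0.598
gripper_force: 0.0
time_s: 21.5
eef_pos: [0.356, -0.5111, 0.1373]
tcp_rot: [-0.051, 0.999, 0.0, 0.0]
ft_force: [0.5, 0.1, 0.5]
grip_width: 0.6
gripper_force: 0.0
(583, 780, 3)
scene 0.8 [453.7 273.8] [0.65211329 0.25373299]
scene 0.75 [203.8 266.5] [ 0.61087472 -0.23653202]
scene 0.74 [443.5 231.5] [0.50722879 0.26651669]
scene 0.58 [244.  259.6] [ 0.59135239 -0.15881248]
scene 0.54 [393.6 243.6] [0.5479798  0.15156036]
scene 0.51 [282.2 252.9] [ 0.57165014 -0.08237039]
top 0.69 [355.5 230. ] [ 0.58260808 -0.08343511]
top 0.67 [317.6 258. ] [0.5079348  0.01484794]
top 0.66 [384.8 224.7] [ 0.59744551 -0.15974996]
top 0.65 [265.9 223.4] [0.59706041 0.15251584]
top 0.62 [418.3 220.9] [ 0.60844376 -0.24674976]
top 0.59 [227.3 209.8] [0.63186687 0.25576758]
top 0.58 [223.9 259.2] [0.5011933  0.26193046]
top 0.52 [385.3 226.1] [ 0.59379519 -0.16108254]
top 0.38 [270.2 223.9] [0.59587864 0.14111122]
```

View pics/end.png

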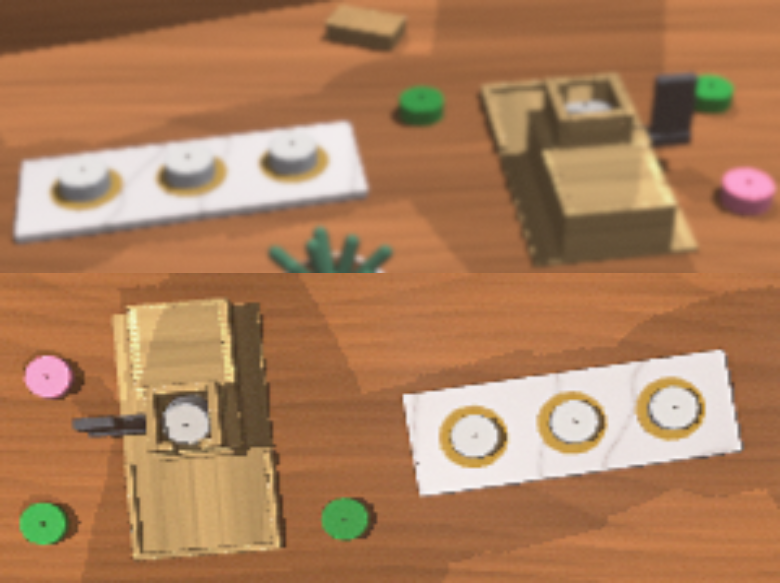

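The picture shows the tealight upright and centred on the middle saucer (574,421). The slide is home, the tray is empty, and the other tealights are where they were. I hand in.

```bash
python3 -c "
from rig import bot
print(bot.close_job())"
```

```text
the job is handed in; nothing more can be done
None
```

I drew one tealight and set it wick up on the empty saucer, the slide is home again, and I handed the job in at about 21.5 s; the hand-in returned no verdict.

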